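Face the carving to the mark and clamp the turntable

ROBOT

A 6-joint arm with a two-finger parallel gripper is mounted at the origin on the work surface. World frame = base frame: x ahead of the robot, y to its left, z up, the work surface at z = 0. Lengths are in m, angles in rad, forces in N, time in s.
With the tool pointing down it reaches from about 0.375 to 0.9 m from the base axis. Payload 3.1 kg.
Tool frame: the origin (TCP) lies between the finger pads; the fingertips stand 17 mm ahead of it and the grasp point (between the pads) lies 2 mm behind it (robot.nose_length is the distance from the TCP to the fingertips, in m); z points along the fingers, y is the line along which they close (so a half turn about z gives the same grasp; the last joint's range is limited). The gripper opens to 87 mm and grips with 3 to 60 N. Pads are 19 mm wide; open, the fingers measure 117 mm over their backs; the gripper's body (75 mm by 190 mm) begins 51 mm behind the grasp point.
Start: joints at [-1.323, 0.527, 1.433, -0, 1.181, -0.178], TCP at [0.259, -0.569, 0.219] pointing down, gripper open.
Joint ranges: [-3.08, 3.08], [-0.75, 2.2], [0.22, 2.44], [-1.43, 4.57], [0, 2.65], [-2.85, 2.85]. Speed limits (rad/s): [2.79, 2.79, 3.14, 3.14, 3.14, 3.14].

INTERFACE

Orientations are given as a unit quaternion [x, y, z, w].
In Python, from rig import robot, cams gives the robot as it stands.
- The arm moves only by the shell command python3 -m pendant 'ROWS' [FORCE]. ROWS is JSON, a list of rows, each an object with "jaw": the opening, from 0 (shut) to 1 (fully open); "linear": the shift along the tool's x, y, z in cm, a list of three; "twist": the turn about the tool's z in degrees. A call has 1 to 12 rows; each row shifts and turns the commanded pose from where the row before left it, along the tool's axes as they then stand; what a row does not reach is not made up. A row lasts 1/12 s, in which the tool goes at most 41.7 mm and 7.16 degrees, less where a joint would pass 70% of its speed; a pose out of reach is approached as far as the arm can. A call is refused whole if a number of a shift passes 4.17 or a number of a turn 7.16, either way. A call with a gripper value outside its range is refused whole. The fingers move at their own pace and stop on an object; FORCE is the grip in N (left out, the last holds). Time passes only in rows, so rows that do not move let the fingers close. It gives the time, the measured TCP pose, the force, the opening and the grip force at its end, in the units of the state.
- robot.get_obs(): the state, without advancing time (a new reading comes with each control period).
- cams.camera(name): name is "side" or "top" or "wrist"; returns a dict with "color" (420x560x3 uint8, blue, green, red), "depth" (420x560 float32, m along the optical axis (not along the pixel's ray), 0 where there is no reading), "fov_y" (degrees; the focal length in pixels is half the picture's height over the tangent of half this angle, whatever the lens; pixels are square), "cx", "cy" (the principal point, pixels), "view" (4x4, takes a point from world to camera coordinates). Camera axes: x right, y down, z forward; pixel columns grow to the right and rows downward; lengths in m; the calibration is good to about 2 mm. A picture is of the moment at which its call begins.
- robot.hand_in(): hands the job in; it is judged then, once.
The state is a dict: "time": time; "q": joint angles; "joint_velocities": joint speeds; "joint_torque": joint torques, N m; "position": TCP position; "tool_rot": TCP orientation; "ft_force": force on the tool from outside, world axes, zero at the start; "moment": the same for the moment, N m; "grip_width": finger opening in m; "grip_force": force on a finger pad.
Only numpy, scipy, OpenCV 4.12 (cv2) and the standard library are available. Lean on these libraries where they do the work, as an engineer would, in place of code of your own. Each camera call takes 0.05 s, during which the arm holds its last target. There are 200 camera calls.

TASK

Turn the carving turntable by pushing sideways on its white arm with a finger until the arm points straight at the red-capped bench dog, and leave it at rest there. Then push the yellow clamp lever round (counter-clockwise seen from above) all the way to its stop. Only push: do not pinch the arm or the lever, do not touch the carved head, and leave everything else where it stands.

Things in the scene. Friction and masses are not known exactly. Their poses are not given: they have to be found in the camera images.
- stand: Fixed dark steel stand of the turntable. Round foot of radius 88 mm and a flat 12 mm high bracket (50 mm wide, to 172 mm from the axis along the stand's +y) carrying the clamp lever. Origin on the turntable's vertical axis at table height, z up. The stand's yaw is within 0.12 rad of the world's. On top turns a dark wooden disc of radius 100 mm, from 36 to 54 mm above the table.
- turntable (a joint): Angle of the disc with arm and carving about the stand's vertical axis, rad, growing counter-clockwise seen from above, range -1.3 to 1.3. At 0 the arm points along the stand's -y. Stiff: dry friction of 0.3 N m (about 2 N at the arm), some damping; it stays where it is left. It starts within 0.17 of 0.
- spoke_tip (a point): Middle of the outer end face of the turntable's white-painted wooden arm, 165 mm from the axis, 47 mm above the table; x points outwards along the arm, z up, y across it. The arm is a straight radial bar, 16 mm wide, from 36 to 58 mm above the table, bare from the disc's rim (100 mm) to its tip (165 mm), nothing under it but the table. Side faces: turntable_c2, turntable_c3.
- carving_top (a point): Centre of the top of the pale carved wooden head, 164 mm above the table on the turntable's axis. The head is 78 mm across (90 mm over nose and ears) and 110 mm high, screwed on the middle of the disc; the face looks along the arm. Its solid parts are turntable_c4 to turntable_c6. Not to be touched.
- clamp (a joint): Angle of the yellow clamp lever about its own vertical pivot, rad; 0 is open, pointing along the stand's +y; it grows counter-clockwise seen from above, to the stop at 1.4, where the lever points nearly to the stand's -x. Dry friction of 0.12 N m; it stays where it is left. It starts between 0 and 0.35. Pushing it does not itself turn the turntable or change its stiffness.
- clamp_tip (a point): Middle of the end face of the yellow clamp lever, 90 mm from its pivot, 47 mm above the table; x points outwards along the lever, z up. The lever is a straight bar 14 mm wide, from 36 to 58 mm above the table, with a round steel hub of radius 15 mm on the pivot. Side faces: clamp_c2, clamp_c3. The pivot stands in the stand's frame at x = 20 mm, y = 145 mm.
- red_dog_top (a point): Centre of the top of the red-capped bench dog: a fixed upright wooden peg, 24 mm in diameter and 45 mm high, the upper 25 mm being a red cap. It stands 195 to 250 mm from the turntable's axis, 0.55 to 0.81 rad to either side of the stand's -y direction, beyond the sweep of the arm.
- blue_dog_top (a point): The same for the blue-capped bench dog on the other side; not the one to point at.
- mallet: Loose carver's mallet standing on its wooden head, 90 mm across, handle up, 225 mm high; standing upright, origin at the centre of its underside
- wax_jar: Loose jar, 64 mm across, 60 mm high; standing upright, origin at the centre of its underside
- chisel: Loose chisel lying flat, 240 mm long and 20 mm high, orange handle to its -x; origin underneath between handle and blade.
- blank: Loose block of pale wood, 130 x 60 x 35 mm; origin at the centre of its underside.
- sanding_block: Loose cork sanding block, 70 x 45 x 30 mm; origin at the centre of its underside.
- pencil_cup: Loose empty blue ceramic cup, 70 mm across, 90 mm high; standing upright, origin at the centre of its underside
Mind the look-alikes: they are no part of the job. What is meant by the part that bears red_dog_top is not turquoise, and is the smaller of those in its own colour.

How it is judged:
On the way, in this order (a step that is already met when the one before it is completed fails the run):
1. the arm points at the red-capped dog and rests there, the clamp still open (y of red_dog_top in the frame of spoke_tip between -0.012 and 0.012 m and x of red_dog_top in the frame of spoke_tip above 0 m and velocity of joint turntable between -0.05 and 0.05 rad/s and value of joint clamp below 0.7 rad), for 0.3 s.
2. the clamp lever is pushed to its stop (value of joint clamp above 1.3 rad and y of red_dog_top in the frame of spoke_tip between -0.012 and 0.012 m and x of red_dog_top in the frame of spoke_tip above 0 m), for 0.2 s.
At the end, for the whole second after the job is handed in: The arm's centre line passes within 12 mm of the centre of the red-capped dog (that is, through the dog), the turntable is at rest, the clamp lever is within 0.1 rad of its stop, and the loose things are at rest (all of step 2 and velocity of joint turntable between -0.05 and 0.05 rad/s and linear speed of each of mallet, wax_jar, chisel, blank, sanding_block, pencil_cup below 0.02 m/s); the robot touches nothing.
It fails at once if the turntable's arm is pinched (both side faces pressed at once) (contact force between the fingers and turntable_c2 above 1 N and contact force between the fingers and turntable_c3 above 1 N).
It fails at once if the clamp lever is pinched (both side faces pressed at once) (contact force between the fingers and clamp_c2 above 1 N and contact force between the fingers and clamp_c3 above 1 N).
It fails at once if the carved head is touched (contact force between any of the fingers, the arm and turntable_c4 above 1 N or contact force between any of the fingers, the arm and turntable_c5 above 1 N or contact force between any of the fingers, the arm and turntable_c6 above 1 N).
It fails at once if a bystander is lifted, carried or shifted by more than 20 mm (distance of any of mallet, wax_jar, chisel, blank, sanding_block, pencil_cup from where it was at the start of the episode above 0.02 m).
It fails at once if a bystander is tipped (angle between any of mallet, wax_jar, chisel, blank, sanding_block, pencil_cup's own z axis and vertical above 0.35 rad).
It also fails if it takes over 61 s, if anything falls off the work surface, if the arm or the gripper's body presses on something with over 40 N, if the wrist force passes 120 N, or if a joint passes its speed limit or range.

## Working session

There is one attempt and no reset: what is moved stays moved. The work goes in short steps, Python scripts to look and compute and a shell command to move; the robot and the scene stay as the last step left them, time stands still between calls to the robot, and variables do not carry over. Pictures are saved under pics/ and viewed, at most 10 in all, crops included, and the job is handed in when it is done.

```bash
ls; mkdir -p pics
cat > h.py <<'E'
import numpy as np, cv2
from rig import robot, cams
def K(c): return c["color"].shape[0]/2/np.tan(np.radians(c["fov_y"])/2)
def ray(c,u,v,z):
    f=K(c);T=np.linalg.inv(c["view"]);d=T[:3,:3]@np.array([(u-c["cx"])/f,(v-c["cy"])/f,1]);o=T[:3,3]
    return o+d*(z-o[2])/d[2]
def cloud(c):
    f=K(c);D=c["depth"];v,u=np.mgrid[:D.shape[0],:D.shape[1]]
    P=np.stack([(u-c["cx"])/f*D,(v-c["cy"])/f*D,D],-1);T=np.linalg.inv(c["view"])
    return P@T[:3,:3].T+T[:3,3]
def proj(c,p):
    q=c["view"]@np.append(p,1);f=K(c);return q[0]/q[2]*f+c["cx"],q[1]/q[2]*f+c["cy"]
E
python3 - <<'E'
from h import *
for n in("top","side"):
    c=cams.camera(n);cv2.imwrite(f"pics/{n}0.png",c["color"]);np.savez(f"pics/{n}0.npz",**c);T=np.linalg.inv(c["view"]);print(n,T.round(3).tolist(),c["fov_y"])
o=robot.get_obs();print(o["position"],o["tool_rot"],o["time"])
E
```

```text
pics
top [[0.014, -0.976, 0.218, 0.284], [-1.0, -0.015, 0.0, 0.029], [0.003, -0.218, -0.976, 1.285], [0.0, 0.0, 0.0, 1.0]] 51.880931712593174
side [[0.99, -0.079, 0.117, 0.395], [-0.14, -0.673, 0.727, -0.841], [0.021, -0.736, -0.677, 0.919], [0.0, 0.0, 0.0, 1.0]] 46.41775983617988
[ 0.25857971 -0.56827284  0.2181905 ] [ 9.77310980e-01  2.11807264e-01 -4.74803841e-05 -9.63502203e-04] 0.1
```

View pics/top0.png

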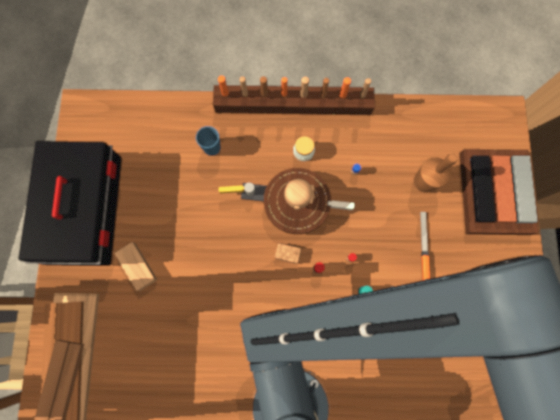

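View pics/side0.png

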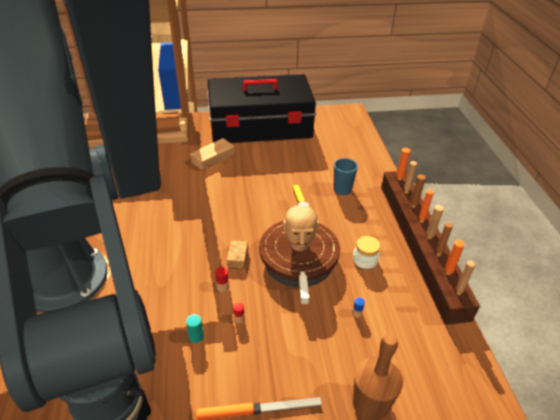

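Red candidates for the dog are top (352,257) / side (239,312) and top (319,267) / side (222,275). The turquoise peg is at top (367,291) / side (195,328), and the toolbox's red parts are irrelevant. The dog should be the smaller red one, (352,257). I'll measure and check it in a close crop.

Run:
```python
from h import *
L={n:dict(np.load(f"pics/{n}0.npz")) for n in("top","side")}
t,s=L["top"],L["side"]
ct,cs=cloud(t),cloud(s)
def blobs(c,P,name,lo,hi,amin=12):
    h=cv2.cvtColor(c["color"],cv2.COLOR_BGR2HSV)
    m=cv2.inRange(h,lo,hi)
    if name=="red": m|=cv2.inRange(h,(172,lo[1],lo[2]),(180,255,255))
    n,l,st,ce=cv2.connectedComponentsWithStats(m)
    for i in range(1,n):
        if st[i,4]>=amin:
            q=P[l==i]; q=q[np.isfinite(q).all(1)]
            if q[:,2].max()<.3 and abs(np.median(q[:,0])-.45)<.4 and abs(np.median(q[:,1]))<.5: print(name,ce[i].round(1),st[i,4],"med",np.median(q,0).round(3),"zmax",np.percentile(q[:,2],95).round(3),"xy range",np.ptp(q,0).round(3))
for c,P,k in((t,ct,"top"),(s,cs,"side")):
    print(k)
    blobs(c,P,"red",(0,180,80),(4,255,255));blobs(c,P,"blue",(105,150,60),(125,255,255));blobs(c,P,"yellow",(22,150,120),(34,255,255));blobs(c,P,"white",(0,0,170),(180,60,255))
a=cv2.resize(t["color"][130:310,200:400],None,fx=3,fy=3,interpolation=cv2.INTER_CUBIC)[:540]
b=cv2.resize(s["color"][250:350,170:270],(180,180))
a[:180,:180]=b
cv2.imwrite("pics/crop1.png",a)
```

```text
top
red [352.2 257. ] 49 med [ 0.413 -0.173  0.045] zmax 0.048 xy range [0.017 0.022 0.016]
blue [356.2 168.1] 29 med [ 0.68  -0.191  0.044] zmax 0.048 xy range [0.016 0.015 0.012]
yellow [230.6 188.4] 111 med [0.608 0.181 0.058] zmax 0.062 xy range [0.017 0.068 0.015]
white [298.6 155.1] 52 med [ 0.721 -0.018  0.029] zmax 0.037 xy range [0.034 0.034 0.025]
white [248.7 187.3] 63 med [0.612 0.128 0.06 ] zmax 0.064 xy range [0.035 0.028 0.053]
white [342.5 204.6] 112 med [ 0.565 -0.148  0.058] zmax 0.061 xy range [0.017 0.07  0.017]
side
red [221.4 275. ] 175 med [ 0.381 -0.085  0.058] zmax 0.063 xy range [0.027 0.029 0.035]
yellow [298.1 192.8] 104 med [0.606 0.188 0.061] zmax 0.064 xy range [0.034 0.14  0.064]
white [303.2 204. ] 24 med [0.609 0.133 0.064] zmax 0.165 xy range [0.044 0.132 0.109]
white [ 95.4 251. ] 15 med [0.071 0.066 0.018] zmax 0.02 xy range [0.008 0.016 0.006]
```

View pics/crop1.png

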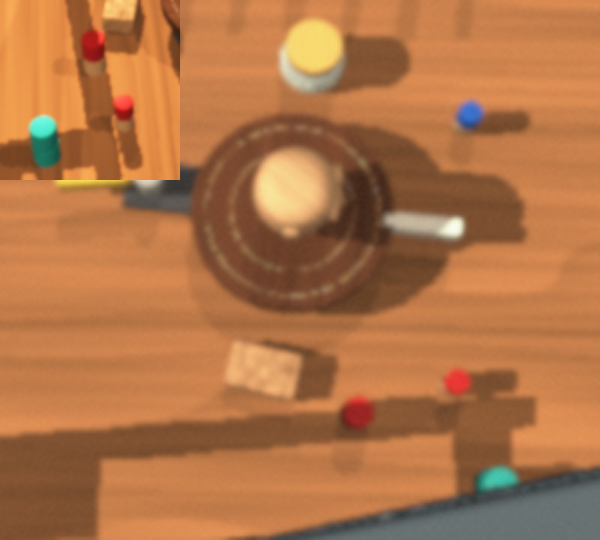

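The crop confirms it: the small bright-red cap at top (352,257) is the dog, shorter than the dark-red peg at (319,267). The arm points to world -y at (342,205), and the dog is on its -x side.

Run:
```python
from h import *
from scipy.optimize import least_squares
L={n:dict(np.load(f"pics/{n}0.npz")) for n in("top","side")}
t=L["top"];s=L["side"];P=cloud(t)
m=((P[...,2]>.046)&(P[...,2]<.07)&(abs(P[...,0]-.6)<.13)&(abs(P[...,1]+.02)<.115)).astype(np.uint8)
m=cv2.morphologyEx(m,cv2.MORPH_OPEN,np.ones((9,9)))  # removes arm
co=max(cv2.findContours(m,0,cv2.CHAIN_APPROX_NONE)[0],key=len)[:,0]
q=np.array([ray(t,u,v,.054)[:2] for u,v in co])
f=least_squares(lambda p:np.hypot(*(q-p[:2]).T)-p[2],[.58,-.02,.1],loss="soft_l1",f_scale=.003);print("axis",f.x)
A=f.x[:2]
# arm, lever: lines from colour points
def line(lo,hi,ctr,r,z,nm):
    h=cv2.cvtColor(t["color"],cv2.COLOR_BGR2HSV);k=cv2.inRange(h,lo,hi)>0
    v,u=np.nonzero(k);g=np.array([ray(t,a,b,z)[:2] for a,b in zip(u,v)]);d=g-ctr;g=g[np.hypot(*d.T)<r]
    c=g.mean(0);w=np.linalg.svd(g-c)[2][0];w*=np.sign(w@(c-A));e=(g-c)@w
    print(nm,"mid",c.round(4),"ang",np.arctan2(w[1],w[0]).round(3),"ends",(c+w*e.min()).round(3),(c+w*e.max()).round(3));return c
c=line((0,0,150),(180,90,255),np.array([.565,-.14]),.05,.058,"arm");print("arm ang from axis",np.arctan2(*(c-A)[::-1]))
line((22,150,120),(34,255,255),np.array([.608,.181]),.06,.058,"lever")
D=ray(t,352.2,257,.043)[:2];d=D-A
print("dog",D,"ang",np.arctan2(d[1],d[0]),"r",np.hypot(*d))
h=cv2.cvtColor(s["color"],cv2.COLOR_BGR2HSV);k=(cv2.inRange(h,(0,150,80),(6,255,255))|cv2.inRange(h,(172,150,80),(180,255,255)))[295:325,228:252]
v,u=np.nonzero(k);print("side dog",ray(s,u.mean()+228,v.mean()+295,.036)[:2],len(u))
# objects with height
for nm,(u,v) in dict(cork=(288,254),redpeg=(319,267),jar=(304,148),cup=(208,142)).items(): print(nm,P[v,u].round(3))
o=robot.get_obs();from scipy.spatial.transform import Rotation as R
print(R.from_quat(o["tool_rot"]).as_matrix().round(3).tolist())
```

```text
axis [ 0.57116096 -0.01056506  0.09025043]
arm mid [ 0.5645 -0.1463] ang -1.679 ends [ 0.569 -0.106] [ 0.561 -0.18 ]
arm ang from axis -1.6196460735899767
lever mid [0.6077 0.1819] ang 1.656 ends [0.611 0.148] [0.605 0.216]
dog [ 0.41330625 -0.1735681 ] ang -2.3401503368115666 r 0.22690989736335523
side dog [ 0.41307217 -0.17315548] 128
cork [0.421 0.011 0.031]
redpeg [ 0.382 -0.077  0.059]
jar [ 0.735 -0.033  0.063]
cup [0.77  0.265 0.007]
[[0.91, 0.414, -0.001], [0.414, -0.91, 0.002], [0.0, -0.002, -1.0]]
```

Run:
```python
from h import *
from scipy.optimize import least_squares
t=dict(np.load("pics/top0.npz"));P=cloud(t)
u0,v0=proj(t,[.575,-.012,.054]);g=cv2.GaussianBlur(t["color"][...,2].astype(np.float32),(3,3),0)
print(u0,v0)
q=[]
for a in np.radians(np.arange(0,360,5)):
    r=np.arange(24,42,.5);uu=(u0+r*np.cos(a)).astype(np.float32);vv=(v0+r*np.sin(a)).astype(np.float32)
    p=cv2.remap(g,uu[None],vv[None],cv2.INTER_LINEAR)[0];dp=np.gradient(p);i=dp.argmax()
    if dp[i]>6:q.append(ray(t,uu[i],vv[i],.052)[:2])
q=np.array(q)
f=least_squares(lambda p:np.hypot(*(q-p[:2]).T)-.1,[.575,-.015],loss="soft_l1",f_scale=.002);r=np.hypot(*(q-f.x).T);print(f.x,len(q),np.median(r),np.percentile(abs(r-.1),[50,80]))
f3=least_squares(lambda p:np.hypot(*(q-p[:2]).T)-p[2],[.575,-.015,.1],loss="soft_l1",f_scale=.002);print(f3.x)
A=f.x;hub=ray(t,248.7,187.3,.06)[:2];print("hub",hub,hub-A)
d=np.array([.4133,-.1734])-A;print("dog ang",np.arctan2(d[1],d[0]),np.hypot(*d))
d=np.array([.561,-.18])-A;print("arm ang",np.arctan2(d[1],d[0]),np.hypot(*d))
```

```text
296.5194641057901 200.52386018163065
[ 0.57645508 -0.01319744] 61 0.10008717221453445 [0.00083065 0.00664937]
[ 0.57638874 -0.01334015  0.1003308 ]
hub [0.61133146 0.12884884] [0.03487638 0.14204628]
dog ang -2.3653250711351803 0.2286579080303377
arm ang -1.6631874758681726 0.16751701978502603
```

```bash
cat > d.py <<'E'
import sys,numpy as np
from rig import robot
from scipy.spatial.transform import Rotation as R
x,y,z,a=map(float,sys.argv[1:5])  # target xyz and world angle (rad) of tool y
o=robot.get_obs();M=R.from_quat(o["tool_rot"]).as_matrix();ya=np.arctan2(M[1,1],M[0,1])
print("t",round(o["time"],2),"pos",o["position"].round(4),"yang",ya.round(3),"F",o["ft_force"].round(1),"q",o["q"].round(2))
print("tool shift cm",(M.T@(np.array([x,y,z])-o["position"])*100).round(2),"twist deg",-np.degrees((a-ya+np.pi)%(2*np.pi)-np.pi).round(1))
E
python3 -m pendant '[{"jaw":0,"linear":[0,0,-3],"twist":0},{"jaw":0,"linear":[0,0,-3],"twist":0},{"jaw":0,"linear":[3.5,-1.65,0],"twist":0},{"jaw":0,"linear":[3.5,-1.65,0],"twist":0},{"jaw":0,"linear":[3.5,-1.65,0],"twist":0},{"jaw":0,"linear":[3.5,-1.65,0],"twist":0},{"jaw":0,"linear":[3.5,-1.65,0],"twist":0},{"jaw":0,"linear":[3.5,-1.65,0],"twist":0},{"jaw":0,"linear":[3.5,-1.65,0],"twist":0},{"jaw":0,"linear":[3.5,-1.65,0],"twist":0},{"jaw":0,"linear":[3.5,-1.65,0],"twist":0},{"jaw":0,"linear":[3.5,-1.65,0],"twist":0}]'
python3 d.py .607 -.160 .06 -.092
```

```text
time: 1.1
position: [0.5097, -0.2719, 0.2787]
tool_rot: [0.977, 0.212, -0.0, -0.0]
ft_force: [-0.1, -0.1, 0.1]
grip_width: 0.0151
grip_force: 0.0
t 1.1 pos [ 0.5097 -0.2719  0.2787] yang -1.144 F [-0.1 -0.1  0.1] q [-0.68  0.4   1.48 -0.    1.26  0.46]
tool shift cm [13.5  -6.15 21.87] twist deg -60.3
```

```bash
python3 -m pendant '[{"jaw":0,"linear":[3.3,-1.5,0],"twist":0},{"jaw":0,"linear":[3.3,-1.5,0],"twist":0},{"jaw":0,"linear":[3.3,-1.5,0],"twist":0},{"jaw":0,"linear":[0,0,0],"twist":-7},{"jaw":0,"linear":[0,0,0],"twist":-7},{"jaw":0,"linear":[0,0,0],"twist":-7},{"jaw":0,"linear":[0,0,0],"twist":-7},{"jaw":0,"linear":[0,0,0],"twist":-7},{"jaw":0,"linear":[0,0,0],"twist":-7},{"jaw":0,"linear":[0,0,0],"twist":-7},{"jaw":0,"linear":[0,0,0],"twist":-7}]'
python3 -m pendant '[{"jaw":0,"linear":[0,0,0],"twist":-4},{"jaw":0,"linear":[0,0,0],"twist":0},{"jaw":0,"linear":[0,0,0],"twist":0}]' >/dev/null
python3 d.py .607 -.160 .06 -.092
```

```text
time: 2.02
position: [0.5802, -0.1916, 0.2784]
tool_rot: [0.762, 0.648, -0.0, -0.001]
ft_force: [-0.2, 0.9, -0.2]
grip_width: 0.0001
grip_force: 0.0
t 2.27 pos [ 0.5803 -0.1917  0.2786] yang -0.099 F [-0.4  1.6  0.1] q [-0.5   0.45  1.4   0.    1.3  -0.4 ]
tool shift cm [ 3.41  2.37 21.86] twist deg -0.4
```

```bash
python3 -m pendant '[{"jaw":0,"linear":[3,2.9,0],"twist":0},{"jaw":0,"linear":[0,0,3.5],"twist":0},{"jaw":0,"linear":[0,0,3.5],"twist":0},{"jaw":0,"linear":[0,0,3.5],"twist":0},{"jaw":0,"linear":[0,0,3.5],"twist":0},{"jaw":0,"linear":[0,0,0],"twist":0},{"jaw":0,"linear":[0,0,0],"twist":0},{"jaw":0,"linear":[0,0,0],"twist":0}]' >/dev/null
python3 d.py .607 -.160 .06 -.092
python3 - <<'E'
from h import *
w=cams.camera("wrist")["color"];s=cams.camera("side")["color"]
cv2.imwrite("pics/p2.png",np.hstack([cv2.resize(w,(400,300)),s[180:380,170:437][:, :].repeat(1,0) if 0 else cv2.resize(s[180:380,170:437],(400,300))]))
E
```

```text
t 2.93 pos [ 0.6135 -0.1655  0.1406] yang -0.098 F [ 0.4 -0.7  1.4] q [-0.44  0.63  1.48  0.    1.03 -0.34]
tool shift cm [ 0.49 -0.72  8.06] twist deg -0.3
```

View pics/p2.png

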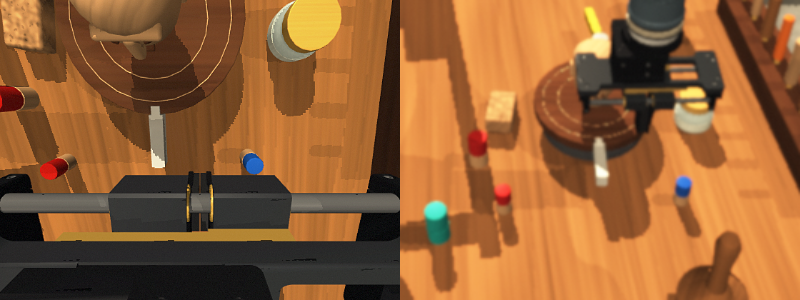

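The wrist view shows the closed fingers at (200,190) on the blue-dog side of the white arm (155,140), with nothing in the way, so I'll descend.

```bash
python3 -m pendant '[{"jaw":0,"linear":[0.6,0,2],"twist":0},{"jaw":0,"linear":[0,0,2],"twist":0},{"jaw":0,"linear":[0,0,2],"twist":0},{"jaw":0,"linear":[0,0,2],"twist":0},{"jaw":0,"linear":[0,-0.8,0],"twist":0},{"jaw":0,"linear":[0,-0.8,0],"twist":0},{"jaw":0,"linear":[0,-0.6,0],"twist":0},{"jaw":0,"linear":[0,0,0],"twist":0}]'
python3 d.py .586 -.160 .06 -.092
```

```text
time: 3.7
position: [0.5901, -0.1568, 0.0611]
tool_rot: [0.741, 0.672, 0.0, 0.001]
ft_force: [0.3, 0.8, 0.3]
grip_width: 0.0005
grip_force: 0.0
t 3.7 pos [ 0.5901 -0.1568  0.0611] yang -0.097 F [0.3 0.8 0.3] q [-0.44  0.72  1.59 -0.    0.83 -0.35]
tool shift cm [-0.36 -0.37  0.11] twist deg -0.3
```

Now an arc push: 13 rows of 2.5° (about 33° in total), the first only closing the gap.

```bash
python3 -m pendant '[{"jaw":0,"linear":[0,-0.4,0],"twist":0},{"jaw":0,"linear":[-0.1,-0.63,0],"twist":2.5},{"jaw":0,"linear":[-0.1,-0.63,0],"twist":2.5},{"jaw":0,"linear":[-0.1,-0.63,0],"twist":2.5},{"jaw":0,"linear":[-0.1,-0.63,0],"twist":2.5},{"jaw":0,"linear":[-0.1,-0.63,0],"twist":2.5},{"jaw":0,"linear":[-0.1,-0.63,0],"twist":2.5},{"jaw":0,"linear":[-0.1,-0.63,0],"twist":2.5},{"jaw":0,"linear":[-0.1,-0.63,0],"twist":2.5}]'
python3 d.py .4891 -.1312 .06 -.795
python3 -m pendant '[{"jaw":0,"linear":[-0.1,-0.63,0],"twist":2.5},{"jaw":0,"linear":[-0.1,-0.63,0],"twist":2.5},{"jaw":0,"linear":[-0.1,-0.63,0],"twist":2.5},{"jaw":0,"linear":[-0.1,-0.63,0],"twist":2.5},{"jaw":0,"linear":[0,0,0],"twist":0},{"jaw":0,"linear":[0,0,0],"twist":0}]'
python3 d.py .4891 -.1312 .06 -.795
cat > m.py <<'E'
from h import *
import sys
A=np.array([.5765,-.0133]);D=np.array([.4133,-.1734])
w=cams.camera("wrist");t=cams.camera("top")
h=cv2.cvtColor(t["color"],cv2.COLOR_BGR2HSV);k=cv2.inRange(h,(0,0,140),(180,90,255))
v,u=np.nonzero(k);g=np.array([ray(t,a,b,.058)[:2] for a,b in zip(u,v)]);r=g-A;R=np.hypot(*r.T);an=np.arctan2(r[:,1],r[:,0])
s=(R>.1)&(R<.175)&(an<-1.4)&(an>-2.7);c=g[s].mean(0)-A;print("top: n",s.sum(),"arm ang",np.arctan2(c[1],c[0]),"dog",np.arctan2(*(D-A)[::-1]))
cv2.imwrite(sys.argv[1],np.hstack([cv2.resize(w["color"],(400,300)),cv2.resize(t["color"][150:300,230:430],(400,300))]))
E
python3 m.py pics/p3.png
```

```text
time: 4.45
position: [0.5368, -0.1521, 0.0602]
tool_rot: [0.847, 0.532, 0.001, 0.001]
ft_force: [1.4, 0.0, -0.2]
grip_width: 0.0005
grip_force: 0.0
t 4.45 pos [ 0.5368 -0.1521  0.0602] yang -0.448 F [ 1.4  0.  -0.2] q [-0.48  0.67  1.73  0.    0.74 -0.03]
tool shift cm [-0.18 -5.21  0.01] twist deg 19.9
time: 4.95
position: [0.513, -0.1432, 0.0599]
tool_rot: [0.889, 0.458, 0.001, 0.001]
ft_force: [-0.3, 0.3, 0.2]
grip_width: 0.0
grip_force: 0.0
t 4.95 pos [ 0.513  -0.1432  0.0599] yang -0.619 F [-0.3  0.3  0.2] q [-0.48  0.65  1.79  0.    0.7   0.14]
tool shift cm [-0.41 -2.64 -0.01] twist deg 10.1
top: n 0 arm ang nan dog -2.365782813727569m.py:7: RuntimeWarning: Mean of empty slice.
  s=(R>.1)&(R<.175)&(an<-1.4)&(an>-2.7);c=g[s].mean(0)-A;print("top: n",s.sum(),"arm ang",np.arctan2(c[1],c[0]),"dog",np.arctan2(*(D-A)[::-1]))
  ret = um.true_divide(
```

View pics/p3.png

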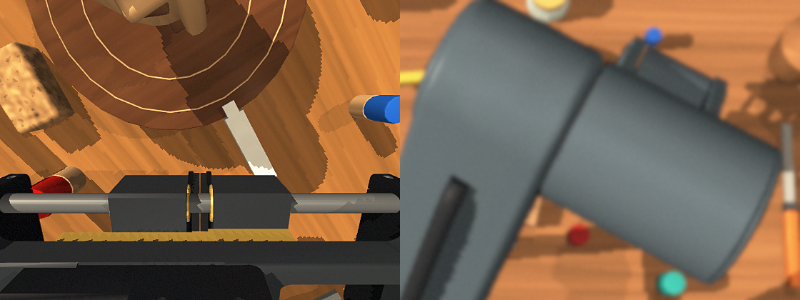

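The wrist view unexpectedly has the white arm at (250,150), right of the fingers at (200,190). I'll measure where it really is.

```bash
cat > m.py <<'E'
from h import *
import sys
A=np.array([.5765,-.0133]);D=np.array([.4133,-.1734])
for n in("wrist","side","top"):
    t=cams.camera(n);h=cv2.cvtColor(t["color"],cv2.COLOR_BGR2HSV);k=cv2.inRange(h,(0,0,120),(180,70,255))>0
    P=cloud(t);g=P[k];g=g[np.isfinite(g).all(1)&(g[:,2]>.048)&(g[:,2]<.068)][:,:2];r=g-A;R=np.hypot(*r.T);an=np.arctan2(r[:,1],r[:,0])
    s=(R>.105)&(R<.17)&(an<-1.4)&(an>-2.75)
    if s.sum()>15:
        g=g[s];c=g.mean(0);w=np.linalg.svd(g-c)[2][0];w*=np.sign(w@(c-A))
        print(n,s.sum(),"ang mid",np.arctan2(*(c-A)[::-1]).round(3),"line dir",np.arctan2(w[1],w[0]).round(3),"R",R[s].min().round(3),R[s].max().round(3))
    if len(sys.argv)>1 and n=="side": cv2.imwrite(sys.argv[1],cv2.resize(t["color"][180:380,150:417],(800,600)))
    q=proj(t,[*D,.045]);print(n,"dog px",np.round(q),"tcp px",np.round(proj(t,robot.get_obs()["position"])))
E
python3 m.py pics/p4.png
```

```text
wrist 2475 ang mid -1.663 line dir -1.641 R 0.105 0.165
wrist dog px [189. 352.] tcp px [278. 254.]
side 128 ang mid -1.678 line dir -1.658 R 0.106 0.165
side dog px [238. 307.] tcp px [281. 288.]
top dog px [352. 257.] tcp px [342. 222.]
```

View pics/p4.png

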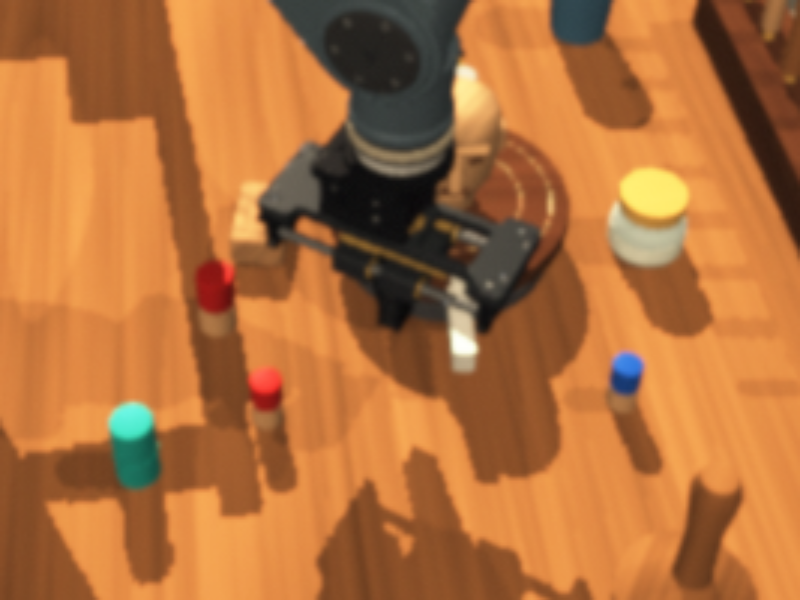

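The arm hasn't moved (still at -1.665 rad). In the side view the fingertip, at crop (395,320), sits at the projected TCP height, so it passed over the bar. I'll check the nose length, then go back over the bar and lower.

```bash
python3 -c "
from rig import robot;print(robot.nose_length,[a for a in dir(robot) if a[0]!='_'])"
python3 -m pendant '[{"jaw":0,"linear":[0,0,-3],"twist":0},{"jaw":0,"linear":[0,2,0],"twist":-5},{"jaw":0,"linear":[0,2,0],"twist":-5},{"jaw":0,"linear":[0,2,0],"twist":-5},{"jaw":0,"linear":[0,2,0],"twist":-5},{"jaw":0,"linear":[0,2,0],"twist":-5},{"jaw":0,"linear":[0,0,0],"twist":-5},{"jaw":0,"linear":[0,0,0],"twist":0},{"jaw":0,"linear":[0,0,0],"twist":0}]'
python3 d.py .605 -.160 .032 -.092
python3 - <<'E'
from h import *
s=cams.camera("side");o=robot.get_obs();print(proj(s,o["position"]))
P=cloud(s);m=(np.hypot(P[...,0]-o["position"][0],P[...,1]-o["position"][1])<.03)&(P[...,2]>.061)&(P[...,2]<.2);print("lowest finger pts z rel TCP",np.percentile(P[m][:,2],[0,1,5]).round(3)-o["position"][2].round(3),m.sum())
E
```

```text
0.017 ['Unreachable', 'get_obs', 'hand_in', 'nose_length']
time: 5.95
position: [0.6016, -0.1854, 0.0886]
tool_rot: [0.741, 0.671, -0.0, -0.001]
ft_force: [0.3, -0.1, 0.0]
grip_width: 0.0009
grip_force: 0.0
t 5.95 pos [ 0.6016 -0.1854  0.0886] yang -0.099 F [ 0.3 -0.1  0. ] q [-0.48  0.7   1.52 -0.    0.92 -0.38]
tool shift cm [2.56 0.1  5.66] twist deg -0.4
(np.float64(324.59342648586335), np.float64(290.381297834172))
lowest finger pts z rel TCP [0.005 0.008 0.011] 274
```

```bash
python3 -m pendant '[{"jaw":0,"linear":[2.5,0.3,0],"twist":0},{"jaw":0,"linear":[0,0,1.8],"twist":0},{"jaw":0,"linear":[0,0,1.8],"twist":0},{"jaw":0,"linear":[0,0,1.8],"twist":0},{"jaw":0,"linear":[0,-0.7,0],"twist":0},{"jaw":0,"linear":[0,-0.7,0],"twist":0},{"jaw":0,"linear":[-0.1,-0.5,0],"twist":2},{"jaw":0,"linear":[-0.1,-0.5,0],"twist":2},{"jaw":0,"linear":[-0.1,-0.5,0],"twist":2},{"jaw":0,"linear":[0,0,0],"twist":0}]'
python3 d.py .4891 -.1312 .035 -.795
python3 m.py pics/p5.png
```

```text
time: 6.83
position: [0.5774, -0.1609, 0.0365]
tool_rot: [0.775, 0.632, 0.0, 0.0]
ft_force: [0.6, -0.0, -0.4]
grip_width: 0.0006
grip_force: 0.0
t 6.83 pos [ 0.5774 -0.1609  0.0365] yang -0.203 F [ 0.6 -0.  -0.4] q [-0.46  0.74  1.63 -0.    0.77 -0.25]
tool shift cm [ 1.13 -9.25  0.14] twist deg 33.9
wrist 1536 ang mid -1.686 line dir -1.668 R 0.105 0.131
wrist dog px [ 20. 328.] tcp px [280. 254.]
side 95 ang mid -1.695 line dir -1.637 R 0.133 0.165
side dog px [238. 307.] tcp px [311. 298.]
top dog px [352. 257.] tcp px [346. 202.]
```

View pics/p5.png

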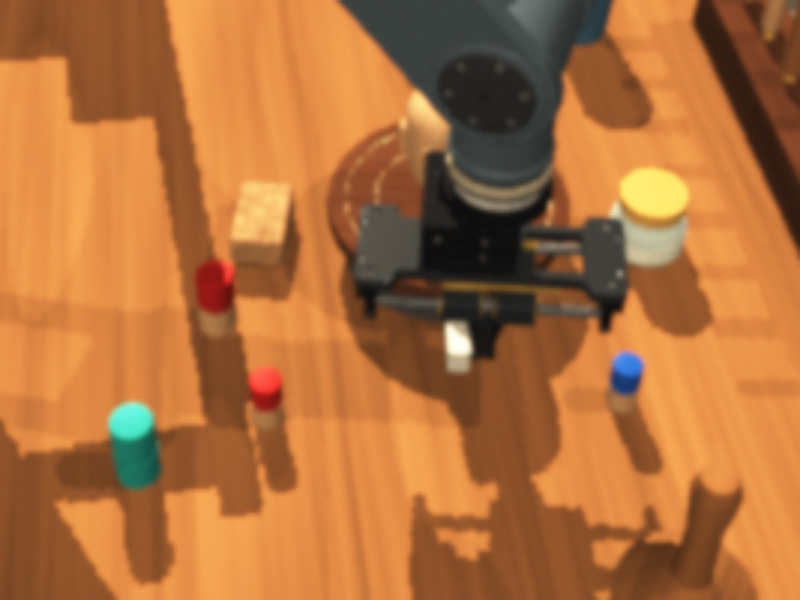

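The finger is now beside the arm at crop (480,345) and has just begun to move it (-1.69). Continuing the arc.

```bash
python3 -m pendant '[{"jaw":0,"linear":[-0.13,-0.63,0],"twist":2.5},{"jaw":0,"linear":[-0.13,-0.63,0],"twist":2.5},{"jaw":0,"linear":[-0.13,-0.63,0],"twist":2.5},{"jaw":0,"linear":[-0.13,-0.63,0],"twist":2.5},{"jaw":0,"linear":[-0.13,-0.63,0],"twist":2.5},{"jaw":0,"linear":[-0.13,-0.63,0],"twist":2.5},{"jaw":0,"linear":[-0.13,-0.63,0],"twist":2.5},{"jaw":0,"linear":[-0.13,-0.63,0],"twist":2.5},{"jaw":0,"linear":[-0.13,-0.63,0],"twist":2.5},{"jaw":0,"linear":[0,0,0],"twist":0},{"jaw":0,"linear":[0,0,0],"twist":0}]'
python3 d.py .4891 -.1312 .035 -.795
python3 m.py
```

```text
time: 7.9
position: [0.5216, -0.1509, 0.0354]
tool_rot: [0.883, 0.47, -0.0, 0.0]
ft_force: [0.6, -0.1, -0.4]
grip_width: 0.0005
grip_force: 0.0
t 7.9 pos [ 0.5216 -0.1509  0.0354] yang -0.593 F [ 0.6 -0.1 -0.4] q [-0.49  0.7   1.77 -0.    0.66  0.11]
tool shift cm [-0.18 -3.8   0.04] twist deg 11.6
wrist 1560 ang mid -2.068 line dir -2.047 R 0.105 0.132
wrist dog px [157. 375.] tcp px [279. 254.]
side 79 ang mid -2.082 line dir -1.731 R 0.134 0.166
side dog px [238. 307.] tcp px [285. 297.]
top dog px [352. 257.] tcp px [343. 220.]
```

```bash
python3 -m pendant '[{"jaw":0,"linear":[-0.13,-0.63,0],"twist":2.5},{"jaw":0,"linear":[-0.13,-0.63,0],"twist":2.5},{"jaw":0,"linear":[-0.13,-0.63,0],"twist":2.5},{"jaw":0,"linear":[-0.13,-0.63,0],"twist":2.5},{"jaw":0,"linear":[-0.13,-0.63,0],"twist":2.5},{"jaw":0,"linear":[-0.05,-0.25,0],"twist":1},{"jaw":0,"linear":[0,0,0],"twist":0},{"jaw":0,"linear":[0,0,0],"twist":0}]'
python3 d.py .4891 -.1312 .035 -.795
python3 m.py
```

```text
time: 8.72
position: [0.4911, -0.1346, 0.035]
tool_rot: [0.932, 0.363, -0.0, -0.0]
ft_force: [0.7, 0.0, 0.5]
grip_width: 0.0003
grip_force: 0.2
t 8.72 pos [ 0.4911 -0.1346  0.035 ] yang -0.829 F [0.7 0.  0.5] q [-0.49  0.68  1.86 -0.    0.6   0.34]
tool shift cm [ 0.09 -0.39  0.  ] twist deg -1.9
wrist 1570 ang mid -2.298 line dir -2.278 R 0.105 0.132
wrist dog px [241. 381.] tcp px [278. 254.]
side 47 ang mid -2.3 line dir -1.733 R 0.148 0.165
side dog px [238. 307.] tcp px [271. 293.]
top dog px [352. 257.] tcp px [338. 231.]
```

```bash
python3 -m pendant '[{"jaw":0,"linear":[-0.06,-0.28,0],"twist":1.1},{"jaw":0,"linear":[-0.06,-0.28,0],"twist":1.1},{"jaw":0,"linear":[-0.06,-0.28,0],"twist":1.1},{"jaw":0,"linear":[0,0,0],"twist":0},{"jaw":0,"linear":[0,0,0],"twist":0},{"jaw":0,"linear":[0,0.7,0],"twist":0},{"jaw":0,"linear":[0,1.3,0],"twist":0},{"jaw":0,"linear":[-2,0,0],"twist":0},{"jaw":0,"linear":[-2,0,0],"twist":0},{"jaw":0,"linear":[0,0,0],"twist":0},{"jaw":0,"linear":[0,0,0],"twist":0}]'
python3 m.py
```

```text
time: 9.78
position: [0.465, -0.1706, 0.0349]
tool_rot: [0.943, 0.334, -0.0, -0.001]
ft_force: [0.9, 0.3, -0.5]
grip_width: 0.0004
grip_force: 0.0
wrist 4181 ang mid -2.363 line dir -2.37 R 0.105 0.166
wrist dog px [228. 325.] tcp px [279. 253.]
side dog px [238. 307.] tcp px [262. 306.]
top dog px [352. 257.] tcp px [350. 239.]
```

The arm is at -2.363 against the dog at -2.366, so it points at the dog. Now I'll lift, checking where the cup is relative to the lever approach.

```bash
python3 -m pendant '[{"jaw":0,"linear":[0,0,-3.5],"twist":0},{"jaw":0,"linear":[0,0,-4],"twist":0},{"jaw":0,"linear":[0,0,-4],"twist":0},{"jaw":0,"linear":[0,0,-4],"twist":0},{"jaw":0,"linear":[0,0,-4],"twist":0},{"jaw":0,"linear":[0,0,-4],"twist":0},{"jaw":0,"linear":[0,0,0],"twist":0},{"jaw":0,"linear":[0,0,0],"twist":0}]' >/dev/null
python3 d.py .645 .200 .26 .085
python3 - <<'E'
from h import *
t=dict(np.load("pics/top0.npz"));h=cv2.cvtColor(t["color"],cv2.COLOR_BGR2HSV)
m=cv2.inRange(h,(95,100,30),(125,255,255));m[:,:180]=0;m[:,240:]=0;m[:110]=0;m[175:]=0
x,y,w,hh=cv2.boundingRect(m);print(x,y,w,hh,"rim top part",ray(t,x+w/2,y+12,.09).round(3),"range left/right",ray(t,x,y+12,.09).round(3),ray(t,x+w,y+12,.09).round(3),"far/near",ray(t,x+w/2,y,.09).round(3),ray(t,x+w/2,y+hh,0).round(3))
E
```

```text
t 10.6 pos [ 0.4675 -0.1704  0.2729] yang -0.886 F [-0.1  0.1 -1.2] q [-0.57  0.29  1.68  0.    1.17  0.31]
tool shift cm [ 37.17 -17.48   1.26] twist deg -55.6
210 131 6 19 rim top part [0.736 0.235 0.09 ] range left/right [0.736 0.244 0.09 ] [0.736 0.226 0.09 ] far/near [0.773 0.237 0.09 ] [0.747 0.25  0.   ]
```

```bash
python3 -m pendant '[{"jaw":0,"linear":[3.4,-1.6,0],"twist":0},{"jaw":0,"linear":[3.4,-1.6,0],"twist":0},{"jaw":0,"linear":[3.4,-1.6,0],"twist":0},{"jaw":0,"linear":[3.4,-1.6,0],"twist":0},{"jaw":0,"linear":[3.4,-1.6,0],"twist":0},{"jaw":0,"linear":[3.4,-1.6,0],"twist":0},{"jaw":0,"linear":[3.4,-1.6,0],"twist":0},{"jaw":0,"linear":[3.4,-1.6,0],"twist":0},{"jaw":0,"linear":[3.4,-1.6,0],"twist":0},{"jaw":0,"linear":[3.4,-1.6,0],"twist":0},{"jaw":0,"linear":[3.2,-1.5,0],"twist":0}]' >/dev/null
python3 -m pendant '[{"jaw":0,"linear":[0,0,0],"twist":-7},{"jaw":0,"linear":[0,0,0],"twist":-7},{"jaw":0,"linear":[0,0,0],"twist":-7},{"jaw":0,"linear":[0,0,0],"twist":-7},{"jaw":0,"linear":[0,0,0],"twist":0},{"jaw":0,"linear":[0,0,0],"twist":0}]' >/dev/null
python3 d.py .645 .200 .045 -.4
python3 - <<'E'
from h import *
w=cams.camera("wrist");s=cams.camera("top");P=cloud(w);h=cv2.cvtColor(w["color"],cv2.COLOR_BGR2HSV)
g=P[cv2.inRange(h,(22,130,100),(34,255,255))>0];g=g[(g[:,2]>.045)&(g[:,2]<.07)&(np.hypot(g[:,0]-.61,g[:,1]-.13)<.11)][:,:2];print(len(g))
if len(g)>20:
    c=g.mean(0);d=c-[.611,.129];print("lever mid",c,"ang",np.arctan2(d[1],d[0]),np.ptp(g,0))
cv2.imwrite("pics/p6.png",w["color"])
E
```

```text
t 12.02 pos [0.6426 0.2007 0.2679] yang -0.401 F [-0.5 -0.8  0.6] q [0.14 0.55 1.24 0.   1.35 0.54]
tool shift cm [ 0.07  0.32 22.28] twist deg -0.1
590
lever mid [0.6075408  0.18189108] ang 1.6361055820926704 [0.01905829 0.07630347]
```

View pics/p6.png

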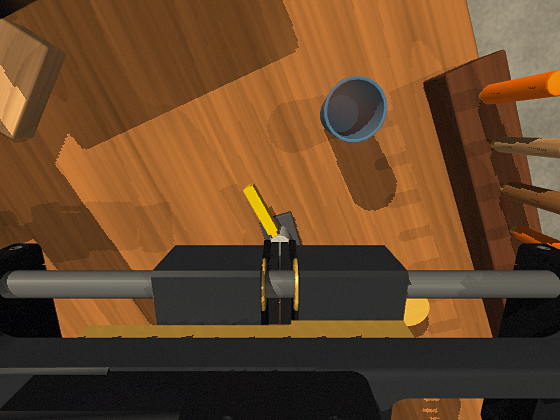

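The wrist view shows the lever at (260,210), its hub at (280,240), and the cup at (355,108), clear ahead. Descending on the +x side of the lever.

```bash
python3 -m pendant '[{"jaw":0,"linear":[0,0.3,4],"twist":0},{"jaw":0,"linear":[0,0,4],"twist":0},{"jaw":0,"linear":[0,0,4],"twist":0},{"jaw":0,"linear":[0,0,4],"twist":0},{"jaw":0,"linear":[0,0,3],"twist":0},{"jaw":0,"linear":[0,0,2],"twist":0},{"jaw":0,"linear":[0,0,1.8],"twist":0},{"jaw":0,"linear":[0,0,0],"twist":0},{"jaw":0,"linear":[0,0,0],"twist":0}]'
python3 d.py .64 .2 .04 -.4
```

```text
time: 12.87
position: [0.6456, 0.199, 0.0409]
tool_rot: [0.833, 0.553, -0.001, -0.001]
ft_force: [0.3, 0.5, 0.2]
grip_width: 0.0006
grip_force: 0.0
t 12.87 pos [0.6456 0.199  0.0409] yang -0.4 F [0.3 0.5 0.2] q [0.13 0.81 1.42 0.   0.92 0.53]
tool shift cm [-0.12 -0.55  0.09] twist deg 0.0
```

```bash
python3 -m pendant '[{"jaw":0,"linear":[-0.8,0,0],"twist":0},{"jaw":0,"linear":[0.04,-0.61,0],"twist":-5},{"jaw":0,"linear":[0.04,-0.61,0],"twist":-5},{"jaw":0,"linear":[0.04,-0.61,0],"twist":-5},{"jaw":0,"linear":[0.04,-0.61,0],"twist":-5},{"jaw":0,"linear":[0.04,-0.61,0],"twist":-5},{"jaw":0,"linear":[0.04,-0.61,0],"twist":-5},{"jaw":0,"linear":[0,0,0],"twist":0},{"jaw":0,"linear":[0,0,0],"twist":0}]'
cat > c.py <<'E'
from h import *
p=robot.get_obs()["position"][:2]-[.611,.129];print("tcp rel pivot r",np.hypot(*p).round(4),"polar",np.arctan2(p[1],p[0]).round(3),robot.get_obs()["ft_force"].round(1))
for n in("wrist","top","side"):
    w=cams.camera(n);P=cloud(w);h=cv2.cvtColor(w["color"],cv2.COLOR_BGR2HSV)
    g=P[cv2.inRange(h,(22,130,80),(34,255,255))>0];g=g[(g[:,2]>.045)&(g[:,2]<.07)&(np.hypot(g[:,0]-.611,g[:,1]-.129)<.1)][:,:2]
    if len(g)>15: d=g.mean(0)-[.611,.129];print(n,len(g),"lever ang",np.arctan2(d[1],d[0]).round(3))
E
python3 c.py
```

```text
time: 13.62
position: [0.6093, 0.2005, 0.0441]
tool_rot: [0.663, 0.749, 0.001, 0.001]
ft_force: [1.1, -0.1, 0.5]
grip_width: 0.0001
grip_force: 0.2
tcp rel pivot r 0.0715 polar 1.595 [ 1.1 -0.1  0.5]
wrist 390 lever ang 1.841
side 58 lever ang 1.881
```

```bash
python3 -m pendant '[{"jaw":0,"linear":[0.04,-0.61,0.3],"twist":-5},{"jaw":0,"linear":[0.04,-0.61,0],"twist":-5},{"jaw":0,"linear":[0.04,-0.61,0],"twist":-5},{"jaw":0,"linear":[0.04,-0.61,0],"twist":-5},{"jaw":0,"linear":[0.04,-0.61,0],"twist":-5},{"jaw":0,"linear":[0.04,-0.61,0],"twist":-5},{"jaw":0,"linear":[0.04,-0.61,0],"twist":-5},{"jaw":0,"linear":[0.04,-0.61,0],"twist":-5},{"jaw":0,"linear":[0.04,-0.61,0],"twist":-5},{"jaw":0,"linear":[0.04,-0.61,0],"twist":-5},{"jaw":0,"linear":[0,0,0],"twist":0},{"jaw":0,"linear":[0,0,0],"twist":0}]'
python3 c.py
```

```text
time: 14.77
position: [0.5549, 0.1747, 0.0392]
tool_rot: [0.284, 0.959, -0.0, -0.0]
ft_force: [0.9, 0.0, 0.4]
grip_width: 0.0006
grip_force: 0.0
tcp rel pivot r 0.0723 polar 2.458 [0.9 0.  0.4]
wrist 293 lever ang 2.7
```

```bash
python3 -m pendant '[{"jaw":0,"linear":[0.03,-0.36,0],"twist":-3},{"jaw":0,"linear":[0.03,-0.36,0],"twist":-3},{"jaw":0,"linear":[0.02,-0.25,0],"twist":-2},{"jaw":0,"linear":[0.01,-0.2,0],"twist":-1},{"jaw":0,"linear":[0,0,0],"twist":0},{"jaw":0,"linear":[0,0,0],"twist":0}]'
python3 c.py
```

```text
time: 15.42
position: [0.5483, 0.1652, 0.0389]
tool_rot: [0.207, 0.978, 0.0, -0.0]
ft_force: [0.3, 1.5, 0.2]
grip_width: 0.0004
grip_force: 0.7
tcp rel pivot r 0.0724 polar 2.618 [0.3 1.5 0.2]
wrist 286 lever ang 2.856
```

```bash
python3 -m pendant '[{"jaw":0,"linear":[0,-0.1,0],"twist":0},{"jaw":0,"linear":[0,-0.1,0],"twist":0},{"jaw":0,"linear":[0,0,0],"twist":0}]' | grep -E "pos|ft"
python3 -m pendant '[{"jaw":0,"linear":[0,-0.1,0],"twist":0},{"jaw":0,"linear":[0,-0.1,0],"twist":0},{"jaw":0,"linear":[0,0,0],"twist":0}]'| grep -E "pos|ft"; python3 c.py
```

```text
position: [0.5481, 0.1646, 0.039]
ft_force: [1.7, 6.8, -3.2]
position: [0.5481, 0.1643, 0.0391]
ft_force: [2.5, 12.4, -3.0]
tcp rel pivot r 0.0722 polar 2.63 [ 2.5 12.4 -3. ]
wrist 272 lever ang 2.864
```

The stop is felt: force rises to 12 N with no further motion. I'll back off, lift and verify.

```bash
python3 -m pendant '[{"jaw":0,"linear":[0,0.5,0],"twist":0},{"jaw":0,"linear":[0,1.5,0],"twist":0},{"jaw":0,"linear":[0,1.5,0],"twist":0},{"jaw":0,"linear":[0,0,-3],"twist":0},{"jaw":0,"linear":[0,0,-4],"twist":0},{"jaw":0,"linear":[0,0,-4],"twist":0},{"jaw":0,"linear":[0,0,-4],"twist":0},{"jaw":0,"linear":[0,0,-4],"twist":0},{"jaw":0,"linear":[0,0,0],"twist":0},{"jaw":0,"linear":[0,0,0],"twist":0},{"jaw":0,"linear":[0,0,0],"twist":0}]' | grep -E "pos|ft"
python3 c.py; python3 m.py pics/p7.png
```

```text
position: [0.5601, 0.1928, 0.2287]
ft_force: [0.6, 0.9, -0.6]
tcp rel pivot r 0.0816 polar 2.244 [ 0.6  0.9 -0.6]
wrist 770 lever ang 2.871
top 53 lever ang 2.901
side 114 lever ang 2.863
wrist 815 ang mid -2.381 line dir -2.366 R 0.105 0.165
wrist dog px [-47. 205.] tcp px [281. 255.]
side 198 ang mid -2.366 line dir -2.347 R 0.105 0.165
side dog px [238. 307.] tcp px [282. 141.]
top 132 ang mid -2.364 line dir -2.371 R 0.105 0.164
top dog px [352. 257.] tcp px [218. 189.]
```

View pics/p7.png

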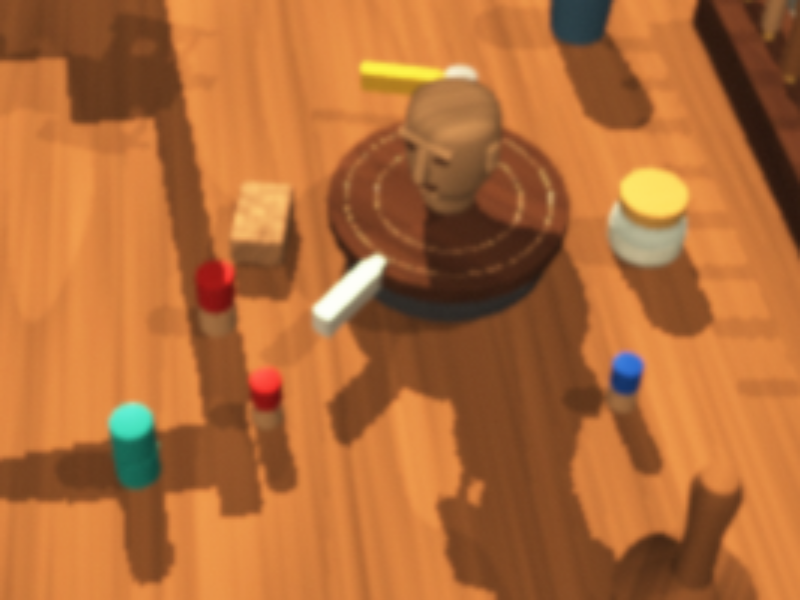

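The white arm, at (350,295), points at the small red dog at (265,390). All views put it near -2.365 rad. The lever, at (400,75), is on its stop and the bystanders are undisturbed.

```bash
python3 -c "
from rig import robot;print(robot.hand_in())"
```

```text
the job is handed in; nothing more can be done
None
```

The job is handed in, with no verdict returned: the cameras put the turntable arm within about 0.02 rad of the red-capped dog's direction (limit about 0.05), the clamp lever is on its stop, and the other objects look undisturbed.

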